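# Close up the pump cassettes and hold the tube tensioner open

## Robot

A 7-joint arm with a two-finger parallel gripper is mounted at the origin on the work surface. World frame = base frame: x ahead of the robot, y to its left, z up, the work surface at z = 0. Lengths are in m, angles in rad, forces in N, time in s.
With the tool pointing down it reaches from about 0.4 to 0.875 m from the base axis. Payload 6.5 kg.
Tool frame: the origin (TCP) lies where the fingers leave the gripper's body, on its centre line; the fingertips stand 64 mm ahead of it and the grasp point (between the pads) lies 45 mm ahead of it (ctrl.grip_depth is the distance from the TCP to the grasp point, in m); z points along the fingers, y is the line along which they close (so a half turn about z gives the same grasp; the last joint's range is limited). The gripper opens to 88 mm and grips with 3 to 60 N. Pads are 18 mm wide; open, the fingers measure 123 mm over their backs; the gripper's body (75 mm by 187 mm) begins 45 mm behind the grasp point.
Start: joints at [1.155, 0.536, -0.004, 1.538, 0.003, 1.067, -0.071], TCP at [0.223, -0.611, 0.303] pointing down, gripper open.
Joint ranges: [-2.7, 2.7], [-0.37, 2.16], [-1.27, 1.26], [0.24, 2.4], [-1.31, 4.45], [0.19, 1.91], [-2.76, 2.76]. Speed limits (rad/s): [2.39, 2.39, 3.14, 3.14, 3.14, 3.14, 3.14].

## Interface

Orientations are given as a unit quaternion [w, x, y, z].
In Python, from station import ctrl, hand, observe, grab_frame, get_calibration, silhouettes gives the robot as it stands. Calls block until the motion is done:
- ctrl.move_ptp(position, orientation): joint-space move of the TCP to a pose.
- ctrl.servo_line(position, attitude=None, vel=0.15, stop_force=None): straight line of the TCP; attitude=None keeps the orientation; vel is the mean speed in m/s. With stop_force (N) it stops when the force on the tool has changed by that much, and returns True; else False.
- ctrl.movej(angles): joint-space move.
- hand.set_gripper(opening, strength=None): finger opening in m; strength is the grip in N (None keeps the last); returns when the fingers have stopped.
- ctrl.dwell(seconds).
- ctrl.solve_ik(position, orientation): joint angles nearest the present ones, or None.
- observe(): the state.
- grab_frame(name): name is "scene" or "side" or "wrist"; returns (picture, depth): 400x640x3 uint8, red, green, blue; 400x640 float32, m along the optical axis (not along the pixel's ray), 0 where there is no reading.
- get_calibration(name): a dict with "camera_matrix" (3x3 intrinsics, pixels), "R" (3x3) and "t" (3): a world point X has camera coordinates R X + t; the wrist camera has in their place "tool_from_camera" (4x4, takes a point from camera to tool coordinates, whose origin is the TCP and whose axes are the flange's). Camera axes: x right, y down, z forward; pixel columns grow to the right and rows downward; lengths in m; the calibration is good to about 2 mm. A picture is of the moment at which its call begins: read the wrist's pose just before it. get_calibration takes no time and is no camera call.
A pose or a line that the arm cannot do raises ctrl.MotionError and nothing moves.
- ctrl.hand_in(): hands the job in; it is judged then, once.
Trained networks look in the newest picture that a camera, given by its name, has taken for a name from the list of things; names that differ only in an ending like _2 or _b are one class to them, and where a whole thing is asked for, a point or a joint stands for the part that bears it (a point fixed in the world has none). Each returns a list of dicts, best first, with "confidence" (0 to 1); they miss things now and then, are a little off and sometimes report something else, mostly with a low value. They report only what shows in the picture. A call takes as long as a camera call.
- silhouettes(camera, target): "mask" (400x640 bool, what is visible of it) and "pixel" ([column, row] in pixels, amid what is visible of it).
The state is a dict: "clock": time; "q": joint angles; "joint_velocities": joint speeds; "effort": joint torques, N m; "ee_pos": TCP position; "ee_rot": TCP orientation; "ft_force": force on the tool from outside, world axes, zero at the start; "wrist_torque": the same for the moment, N m; "finger_gap": finger opening in m; "grasp_force": force on a finger pad.
Only numpy, scipy, OpenCV 4.12 (cv2) and the standard library are available. Lean on these libraries where they do the work, as an engineer would, in place of code of your own. Each camera call takes 0.05 s, during which the arm holds its last target. There are 200 camera calls.

## Task

Get the tubing pump ready for threading: close up the loose grey cassette on the base plate so that it stands squarely flush against the fixed cassette, sides in line and no gap, and let go of it. Then swing the tensioner's spring-loaded cage arm (the upright pin is its handle) all the way round to its stop and finish while still holding it there with the gripper, because it springs back if released. Leave the glassware, the bottle and the weight around the pump alone.

Things in the scene. Friction and masses are not known exactly. Their poses are not given: they have to be found in the camera images.
- pump: Fixed tubing pump on an aluminium base plate spanning x -95..95, y -170..200, z 0..12 mm; origin on the bench, z up, turned up to 0.35 rad about z. On the plate: white drive box (x -45..65, y -50..30, top z 87 mm), against its +y face the fixed grey cassette (centre x 0, y 50; 56 x 40 x 60 mm; mating face y 70, top z 72 mm), and at x 45, y -100 mm the sprung tensioner's pivot body.
- cassette: Loose grey cassette, a box 56 (x) x 40 (y) x 60 (z) mm with a dark band across its top, about 0.25 kg, same shape as the fixed one. Origin at the centre of its underside, z up. Starts upright on the base plate, 20 to 50 mm clear of the fixed cassette's +y face, up to 15 mm out of line in x and up to 0.2 rad askew to the pump.
- dock (a point): Where the loose cassette's origin belongs when flush: on the plate's top (12 mm above the bench), at pump x 0, y 90 mm. Axes as the pump's; the fixed cassette is on the -y side, +y is open.
- pivot (a point): Point on the vertical hinge axis of the cage arm, at the plate's top (12 mm above the bench). Axes as the pump's.
- pin (a point): Middle of the upright steel pin at the end of the cage arm: 14 mm diameter, 85 mm from the hinge axis, this point 92 mm above the bench. The pin stands clear from z 71 to 112 mm, above the arm's 20 mm wide top plate. At rest it lies from the hinge in pump direction (x 0.34, y -0.94).
- cage_arm (a joint): Swing of the cage arm about the vertical hinge: 0 rad at rest, stop at 1.30 rad, growing clockwise seen from above (the pin goes from beyond the pivot round the open -y end towards the pump's -x front). A spring returns it: about 3 N needed at the pin to start, 6.8 N at the stop. An 8 mm stop post (top 70 mm above the bench) stands beside the arm, 60 mm from the hinge, at each end of the swing.
- reagent_bottle: Amber bottle, 56 mm diameter, 125 mm tall, standing off the plate's -y end. Leave alone. Origin at the centre of its underside.
- flask: Small conical glass flask, 68 mm foot, 92 mm tall, off the plate's +y end. Leave alone. Origin at the centre of its underside.
- beaker: Small glass beaker, 50 mm diameter, 50 mm tall, beyond the plate's +x side. Leave alone. Origin at the centre of its underside.
- weight: Steel weight, 34 mm diameter, 30 mm tall, beyond the plate's +x side. Leave alone. Origin at the centre of its underside.

How it is judged:
On the way, in this order (a step that is already met when the one before it is completed fails the run):
1. the loose cassette stands flush against the fixed one and is let go, the cage arm still near rest (y of cassette in the frame of dock between -0.004 and 0.003 m and x of cassette in the frame of dock between -0.008 and 0.008 m and z of cassette in the frame of dock between -0.004 and 0.004 m and angle between the x axis of cassette and the x axis of pump, either way round below 0.06 rad and angle between cassette's own z axis and vertical below 0.06 rad and contact force between the fingers and cassette below 0.3 N and linear speed of cassette below 0.02 m/s and value of joint cage_arm below 0.4 rad), for 0.2 s.
2. the gripper has the cage arm at its stop (value of joint cage_arm above 1.22 rad and contact force between the fingers and cage_arm above 1 N), for 0.2 s.
At the end, for the whole second after the job is handed in: The cage arm is held still by the gripper's fingers within 0.08 rad of its 1.30 rad stop (finger contact over 1 N), and the cassette, released, stands upright on the plate flush with the fixed one: gap under 3 mm, sides in line within 8 mm, square within 0.06 rad (all of step 2 and y of cassette in the frame of dock between -0.004 and 0.003 m and x of cassette in the frame of dock between -0.008 and 0.008 m and z of cassette in the frame of dock between -0.004 and 0.004 m and angle between the x axis of cassette and the x axis of pump, either way round below 0.06 rad and angle between cassette's own z axis and vertical below 0.06 rad and contact force between the fingers and cassette below 0.3 N and linear speed of cassette below 0.02 m/s and velocity of joint cage_arm between -0.1 and 0.1 rad/s); the arm keeps its last pose, push and grip.
It fails at once if the reagent bottle is moved more than 25 mm or tipped (distance of reagent_bottle from where it was at the start of the episode above 0.025 m or angle between reagent_bottle's own z axis and vertical above 0.3 rad).
It fails at once if the flask is moved more than 25 mm or tipped (distance of flask from where it was at the start of the episode above 0.025 m or angle between flask's own z axis and vertical above 0.3 rad).
It fails at once if the beaker is moved more than 25 mm or tipped (distance of beaker from where it was at the start of the episode above 0.025 m or angle between beaker's own z axis and vertical above 0.3 rad).
It fails at once if the weight is moved more than 25 mm or tipped (distance of weight from where it was at the start of the episode above 0.025 m or angle between weight's own z axis and vertical above 0.3 rad).
It also fails if it takes over 51 s, if anything falls off the work surface, if the arm or the gripper's body presses on something with over 40 N, if the wrist force passes 120 N, or if a joint passes its speed limit or range.

## Working session

There is one attempt and no reset: what is moved stays moved. The work goes in short steps, each a Python script; the robot and the scene stay as the last script left them, time stands still between calls to the robot, and variables do not carry over. Pictures are saved under pics/ and viewed, at most 10 in all, crops included, and the job is handed in when it is done.

```bash
mkdir -p pics; ls; python3 - <<'E'
from station import *
import cv2,numpy as np
s=observe();print(s['clock'],s['ee_pos'],s['ee_rot'],s['finger_gap'])
for n in ('scene','side'):
    p,d=grab_frame(n);cv2.imwrite(f'pics/{n}0.png',p[:,:,::-1]);np.savez(f'{n}0.npz',p=p,d=d)
    c=get_calibration(n);print(n,c)
    for t in ('pump','cassette','pin','reagent_bottle','flask','beaker','weight'):
        r=silhouettes(n,t);print(t,[(round(x['confidence'],2),x['pixel'],int(x['mask'].sum())) for x in r[:2]])
        if r:
            m=r[0]['mask'];np.save(f'm_{n}_{t}.npy',m)
            v,u=np.nonzero(m&(d>0));z=d[v,u];K=c['camera_matrix']
            X=np.c_[(u-K[0][2])*z/K[0][0],(v-K[1][2])*z/K[1][1],z];W=(X-c['t'])@np.array(c['R'])
            print('  ',np.percentile(W,[2,50,98],axis=0).round(3).tolist())
print(observe()['clock'])
E
```

```text
pics
0.0 [ 0.22254123 -0.61018696  0.30185081] [-8.29759348e-04  9.84740607e-01  1.74026426e-01 -2.26769973e-04] 0.08790339310840059
scene {'camera_matrix': array([[509.28955003,   0.        , 321.6092909 ],
       [  0.        , 509.28955003, 196.83085814],
       [  0.        ,   0.        ,   1.        ]]), 'R': array([[-0.72177573,  0.69208689,  0.00745146],
       [ 0.36216848,  0.38683531, -0.84805214],
       [-0.58980826, -0.60940477, -0.5298604 ]]), 't': array([ 0.40704671, -0.13948875,  1.56909273])}
pump [(0.66, [318.8, 203.4], 6717)]
   [[0.391, -0.208, 0.006], [0.55, -0.025, 0.015], [0.649, 0.135, 0.092]]
cassette [(0.63, [360.4, 197.6], 663)]
   [[0.444, 0.021, 0.017], [0.487, 0.051, 0.056], [0.5, 0.064, 0.075]]
pin [(0.85, [251.4, 183.5], 535)]
   [[0.583, -0.212, 0.047], [0.622, -0.169, 0.07], [0.656, -0.127, 0.112]]
reagent_bottle [(0.64, [208.4, 165.5], 821)]
   [[0.622, -0.366, 0.005], [0.651, -0.339, 0.063], [0.669, -0.327, 0.127]]
flask [(0.6, [437.0, 227.9], 864), (0.31, [319.4, 204.1], 6900)]
   [[0.38, 0.198, 0.001], [0.421, 0.23, 0.035], [0.44, 0.253, 0.094]]
[... 590 characters left out ...]
, [0.645, 0.108, 0.092]]
cassette [(0.83, [262.4, 223.7], 506)]
   [[0.442, 0.012, 0.018], [0.464, 0.023, 0.069], [0.498, 0.057, 0.076]]
pin [(0.82, [340.2, 276.2], 753)]
   [[0.58, -0.221, 0.047], [0.622, -0.183, 0.07], [0.656, -0.133, 0.112]]
reagent_bottle [(0.91, [365.6, 347.9], 1399)]
   [[0.616, -0.386, 0.007], [0.638, -0.374, 0.077], [0.666, -0.349, 0.126]]
flask [(0.8, [236.8, 192.3], 578)]
   [[0.381, 0.186, 0.001], [0.41, 0.205, 0.034], [0.438, 0.235, 0.093]]
beaker [(0.56, [354.7, 241.8], 431)]
   [[0.666, -0.064, 0.003], [0.687, -0.049, 0.034], [0.709, -0.017, 0.052]]
weight [(0.56, [325.5, 213.1], 162)]
   [[0.623, 0.091, 0.005], [0.638, 0.098, 0.026], [0.654, 0.122, 0.034]]
0.8
```

```bash
cat > h.py <<'E'
from station import *
import cv2,numpy as np
from scipy.optimize import least_squares
def cloud(n,d,m):
    c=get_calibration(n);K=c['camera_matrix'];v,u=np.nonzero(m&(d>0));z=d[v,u]
    X=np.c_[(u-K[0][2])*z/K[0][0],(v-K[1][2])*z/K[1][1],z]
    return (X-c['t'])@np.array(c['R'])
def rect(P,cx,cy):  # 2D points on top of a rectangle
    r=cv2.minAreaRect((P*1000).astype(np.float32));return r
E
python3 - <<'E'
from h import *
A=[];B=[];C=[]
for n in ('scene','side'):
    d=np.load(n+'0.npz')['d']
    W=cloud(n,d,np.ones_like(d,bool))
    W=W[(W[:,0]>.3)&(W[:,0]<.8)&(abs(W[:,1])<.3)]
    Mp=cloud(n,d,np.load(f'm_{n}_pump.npy'))
    pl=Mp[(Mp[:,2]>.007)&(Mp[:,2]<.017)]
    bx=Mp[(Mp[:,2]>.083)&(Mp[:,2]<.096)]
    cs=cloud(n,d,np.load(f'm_{n}_cassette.npy'));ct=cs[cs[:,2]>.067]
    fx=Mp[(Mp[:,2]>.067)&(Mp[:,2]<.08)&(Mp[:,1]>0)]
    pin=cloud(n,d,np.load(f'm_{n}_pin.npy'));pn=pin[pin[:,2]>.08];pt=pin[pin[:,2]>.107]
    for nm,q in (('plate',pl),('box',bx),('cas',ct),('fixed',fx)):
        print(n,nm,len(q),np.median(q[:,2]).round(4) if len(q) else '',rect(q[:,:2],0,0) if len(q)>3 else '')
    print('pin',len(pn),pn.mean(0),pt.mean(0) if len(pt) else '')
    A.append(pl);B.append(bx);C.append(ct)
for nm,q in (('plate',A),('box',B),('cas',C)): print(nm,rect(np.vstack(q)[:,:2],0,0))
a=np.vstack([cv2.imread('pics/scene0.png')[100:300,150:550],cv2.imread('pics/side0.png')[150:350,150:550]])
cv2.imwrite('pics/c.png',cv2.resize(a,None,fx=1.5,fy=1.5))
E
```

```text
scene plate 3334 0.013 ((512.3452758789062, -48.0374755859375), (196.31617736816406, 372.51666259765625), 19.314199447631836)
scene box 758 0.0884 ((558.5388793945312, -129.11563110351562), (114.89545440673828, 223.40757751464844), 24.043245315551758)
scene cas 244 0.0732 ((469.8172607421875, 39.831817626953125), (58.795921325683594, 40.861968994140625), 11.989124298095703)
scene fixed 49 0.072 ((502.96368408203125, 6.341869831085205), (41.628204345703125, 12.572652816772461), 0.7562692165374756)
pin 73 [ 0.64827125 -0.20296528  0.09854629] [ 0.64775878 -0.20387819  0.11172386]
side plate 5016 0.0124 ((511.95849609375, -50.76771545410156), (190.66786193847656, 374.5212097167969), 19.49212074279785)
side box 1172 0.0879 ((558.0996704101562, -134.22976684570312), (113.09761047363281, 224.60391235351562), 24.59400749206543)
side cas 274 0.0726 ((470.8390197753906, 36.988548278808594), (56.19519805908203, 46.06863021850586), 12.090766906738281)
side fixed 21 0.0723 ((509.27972412109375, 3.509613513946533), (25.982698440551758, 8.59178638458252), 10.832357406616211)
pin 97 [ 0.64686142 -0.21247049  0.10002187] [ 0.64725714 -0.21079496  0.1116842 ]
plate ((512.9517822265625, -49.768035888671875), (196.31617736816406, 376.184326171875), 19.314199447631836)
box ((558.5632934570312, -131.6147003173828), (116.8871841430664, 227.99200439453125), 24.043245315551758)
cas ((470.25347900390625, 37.30367660522461), (58.62208557128906, 46.400638580322266), 11.335314750671387)
```

View pics/c.png

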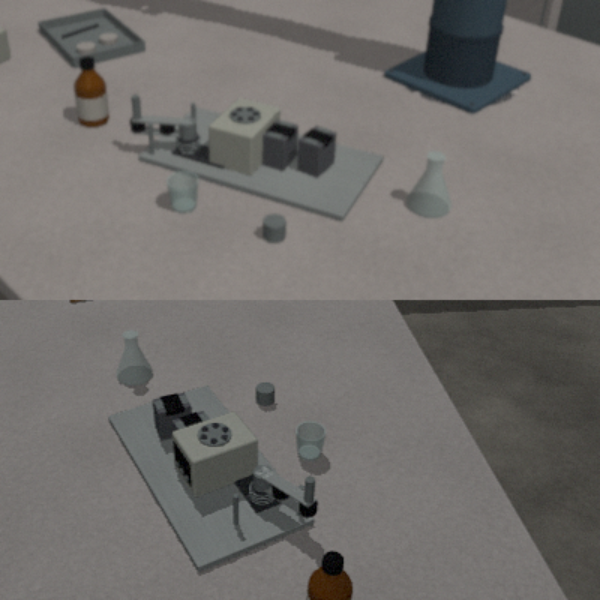

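```bash
cat >> h.py <<'E'
from scipy.spatial.transform import Rotation as Ro
def quat(a): # tool down, closing line (tool y) at world angle a
    c,s=np.cos(a),np.sin(a)
    q=Ro.from_matrix(np.array([[-s,c,0],[c,s,0],[0,0,-1]]).T).as_quat();return q[[3,0,1,2]]
def wrist_cloud():
    s=observe();p,d=grab_frame('wrist');c=get_calibration('wrist');K=c['camera_matrix']
    w=s['ee_rot'];R=Ro.from_quat([w[1],w[2],w[3],w[0]]).as_matrix();T=np.array(c['tool_from_camera'])
    v,u=np.indices(d.shape);X=np.stack([(u-K[0][2])*d/K[0][0],(v-K[1][2])*d/K[1][1],d],-1)
    W=(X@T[:3,:3].T+T[:3,3])@R.T+s['ee_pos'];W[d<=0]=np.nan
    return p,d,W
E
python3 - <<'E'
from h import *
for a in (np.radians(19.4),np.radians(199.4)):
    print(ctrl.solve_ik([.48,.03,.3],quat(a)))
a=np.radians(19.4)
ctrl.move_ptp([.48,.03,.30],quat(a))
p,d,W=wrist_cloud();cv2.imwrite('pics/w1.png',p[:,:,::-1]);np.savez('w1.npz',p=p,W=W)
print(get_calibration('wrist')['tool_from_camera'].round(3).tolist(),observe()['clock'],observe()['q'])
for t in('cassette','pump'):
  for r in silhouettes('wrist',t)[:2]:
    m=r['mask'];Q=W[m];Q=Q[~np.isnan(Q[:,0])]
    for lo,hi in((.068,.078),(.083,.093),(.008,.017)):
        q=Q[(Q[:,2]>lo)&(Q[:,2]<hi)]
        if len(q)>20: print(t,r['confidence'],len(q),np.median(q[:,2]),rect(q[:,:2],0,0))
E
```

```text
[ 0.45175609  0.33700335 -0.72751287  1.94385696  0.27185783  0.95950269
 -0.06716434]
[-1.01979466  0.43051516  1.10683812  2.01777735 -0.46780557  0.97494792
 -2.47904854]
[[0.001, -0.955, -0.297, 0.077], [1.0, 0.001, 0.0, -0.001], [0.0, -0.297, 0.955, -0.081], [0.0, 0.0, 0.0, 1.0]] 3.3 [ 0.45269384  0.3372801  -0.7264051   1.94353409  0.27194844  0.95956225
 -0.06713594]
cassette 0.22 3156 0.07106848334114735 ((529.053955078125, -70.04728698730469), (115.65713500976562, 296.8603820800781), 25.533063888549805)
cassette 0.22 6116 0.08615339294459003 ((527.134765625, -63.787078857421875), (109.20795440673828, 70.24786376953125), 19.84528923034668)
cassette 0.22 24931 0.01089678546893541 ((511.1515808105469, -48.74029541015625), (190.27781677246094, 369.56195068359375), 19.755643844604492)
```

View pics/w1.png

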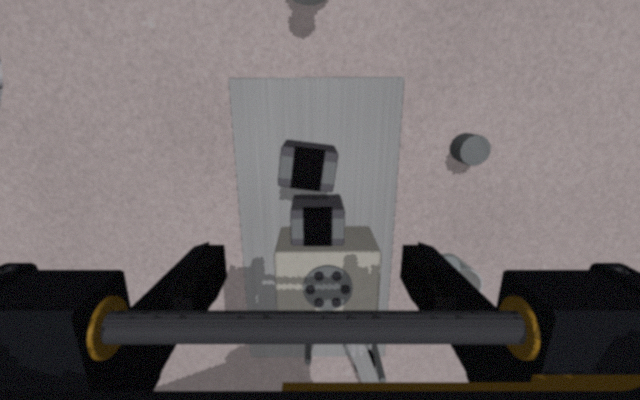

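```bash
python3 - <<'E'
from h import *
W=np.load('w1.npz')['W']
z=W[:,:,2];m=((z>.066)&(z<.077)).astype(np.uint8)
for nm,(r0,r1,c0,c1) in dict(loose=(130,200,265,350),fixed=(190,258,275,360)).items():
    k=np.zeros_like(m);k[r0:r1,c0:c1]=m[r0:r1,c0:c1]
    n,l,st,_=cv2.connectedComponentsWithStats(k);i=1+np.argmax(st[1:,4])
    q=W[l==i];print(nm,st[i],np.median(q[:,2]),rect(q[:,:2],0,0))
E
```

```text
loose [ 278  146   61   47 2333] 0.07132421382977419 ((469.4889221191406, 38.434478759765625), (55.9583740234375, 41.06854248046875), 12.008846282958984)
fixed [ 275  208   85   43 2283] 0.07137400873701583 ((497.93017578125, -16.959716796875), (88.91813659667969, 43.828189849853516), 22.271865844726562)
```

```bash
python3 - <<'E'
from h import *
g=ctrl.grip_depth; c=np.array([.4695,.0384]); a0=np.radians(12.0); a=np.radians(19.65)
ex=np.array([np.cos(a),np.sin(a)]);ey=np.array([-ex[1],ex[0]]);dock=np.array([.4860,.0219]);z=.045+g
P=lambda xy,z:[*xy,z]
ctrl.move_ptp(P(c,.18),quat(a0))
ctrl.servo_line(P(c,z),vel=.1)
hand.set_gripper(.05,strength=25);s=observe();print(s['finger_gap'],s['grasp_force'],s['ft_force'])
ctrl.servo_line(P(dock+.012*ey,z),quat(a),vel=.04);print(observe()['ft_force'])
hit=ctrl.servo_line(P(dock-.005*ey,z),vel=.02,stop_force=10);s=observe()
print(hit,s['ft_force'],((s['ee_pos'][:2]-dock)@np.c_[ex,ey]),s['finger_gap'],s['clock'])
ctrl.dwell(.2);print(observe()['ft_force'])
E
```

```text
0.055735306928921424 24.999991664662957 [-0.18558558  0.35455789  3.21106304]
[-1.27838483 -0.62278184  3.08569439]
True [-0.03804581 -0.03315233  4.0702048 ] [ 0.00038727 -0.00056647] 0.055400752615464455 6.7333
[ 1.29279473 -2.40840891  3.87098843]
```

```bash
python3 - <<'E'
from h import *
a=np.radians(19.65);ex=np.array([np.cos(a),np.sin(a)]);ey=np.array([-ex[1],ex[0]])
hand.set_gripper(.075);s=observe();print(s['grasp_force'],s['finger_gap'])
p=np.array(s['ee_pos']);ctrl.servo_line([p[0],p[1],.22],vel=.15)
ctrl.servo_line([*(p[:2]-.03*ey),.26],vel=.15)
im,d,W=wrist_cloud();np.savez('w2.npz',W=W)
cv2.imwrite('pics/w2.png',cv2.resize(im[60:300,180:460,::-1],None,fx=2.5,fy=2.5));print(observe()['clock'])
z=W[:,:,2];m=(z>.066)&(z<.077)&(W[:,:,0]>.44)&(W[:,:,0]<.54)&(W[:,:,1]<.07)&(W[:,:,1]>-.05)
n,l,st,_=cv2.connectedComponentsWithStats(m.astype(np.uint8));i=1+np.argmax(st[1:,4]);q=W[l==i]
print(st[i],rect(q[:,:2],0,0))
E
```

```text
0.0 0.07532915950134564
8.9583
[ 266  137   90   95 6164] ((489.2249755859375, 1.5596580505371094), (79.01262664794922, 81.23029327392578), 19.751012802124023)
```

View pics/w2.png

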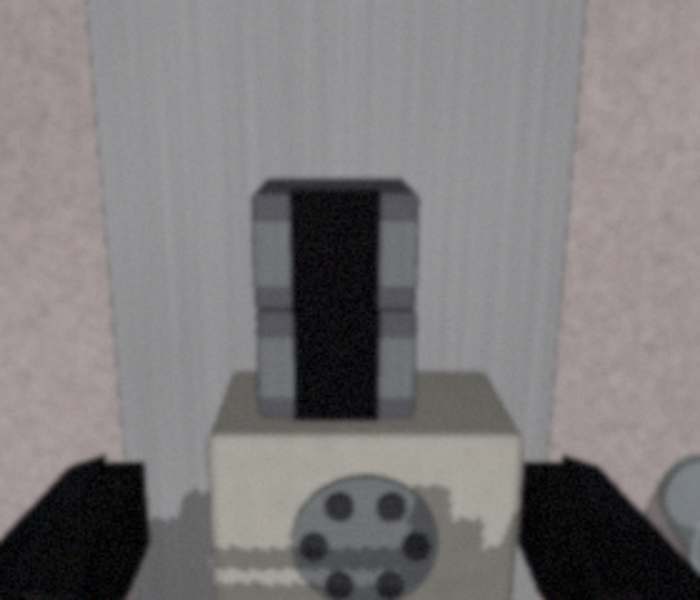

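```bash
cat >> h.py <<'E'
yaw=np.radians(19.65);piv=np.array([.5923,-.1419]);r0=np.arctan2(-.94,.34)+yaw;Z=.095+.045
def pin(th,r=.085): return piv+r*np.array([np.cos(r0-th),np.sin(r0-th)])
def att(th): return quat(r0-th+np.pi/2)
E
python3 - <<'E'
from h import *
for th in(0,.65,1.3):print(pin(th),ctrl.solve_ik([*pin(th),Z],att(th)))
ctrl.move_ptp([*pin(0),.25],att(0))
p,d,W=wrist_cloud()
hand.set_gripper(.06)
m=(W[:,:,2]>.1)&(W[:,:,2]<.116)&(np.hypot(W[:,:,0]-pin(0)[0],W[:,:,1]-pin(0)[1])<.025);print(m.sum(),np.median(W[m],0) if m.any() else '')
cv2.imwrite('pics/w3.png',p[:,:,::-1]);s=observe();print(s['q'],s['clock'])
E
```

```text
[ 0.64640689 -0.20745489] [ 0.64067754  0.86727414 -0.62601929  1.52349686  0.58444612  0.94384128
  0.5229722 ]
[ 0.59570069 -0.22683195] [ 0.63052745  0.77282163 -0.493017    1.65042183  0.46129841  0.836571
 -0.01814934]
[ 0.54360758 -0.211571  ] [ 0.56793629  0.67532094 -0.37162206  1.80499067  0.34889533  0.72620744
 -0.60290943]
337 [ 0.64533695 -0.20583351  0.1104938 ]
[ 0.66830643  0.73858839 -0.67782488  1.46755994  0.49126498  1.10900919
  0.58768067] 10.4167
```

View pics/w3.png

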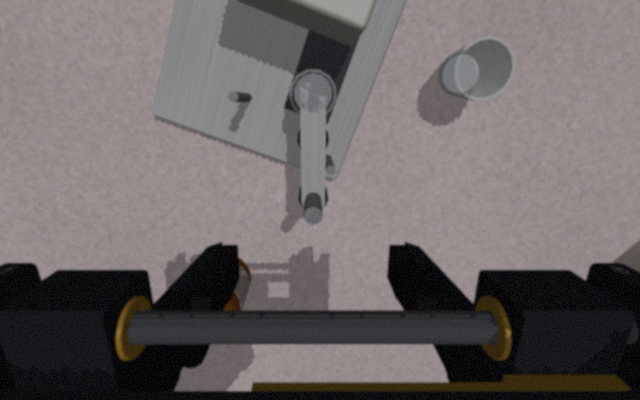

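```bash
python3 - <<'E'
from h import *
ctrl.servo_line([*pin(0),Z],vel=.1)
hand.set_gripper(0.0,strength=40);s=observe();print(s['finger_gap'],s['grasp_force'],s['ft_force'])
for th in np.linspace(.13,1.17,9):
    hit=ctrl.servo_line([*pin(th),Z],att(th),vel=.06,stop_force=25)
    f=observe();t=np.array([np.sin(r0-th),-np.cos(r0-th)]);n=np.array([np.cos(r0-th),np.sin(r0-th)])
    print(round(th,2),hit,f['ft_force'].round(1),'tan',round(f['ft_force'][:2]@t,1),'rad',round(f['ft_force'][:2]@n,1),round(f['finger_gap'],4))
    if hit:break
print(observe()['clock'])
E
```

```text
0.012301255674735917 40.00190086662769 [ 3.03967485  1.08962576 -2.21629269]
0.13 False [ 2.6  1.1 -1.9] tan -2.8 rad 0.4 0.0128
0.26 False [ 3.2  1.6 -2.8] tan -3.6 rad -0.2 0.013
0.39 False [ 3.   2.1 -3. ] tan -3.5 rad -1.2 0.0128
0.52 False [ 4.7  2.9 -2.8] tan -5.1 rad -2.1 0.0126
0.65 False [ 4.2  2.8 -3.2] tan -4.3 rad -2.7 0.0129
0.78 False [ 4.6  3.  -4.2] tan -4.3 rad -3.4 0.013
0.91 False [ 6.7  2.5 -5.3] tan -6.0 rad -3.9 0.0127
1.04 False [ 5.7  1.8 -5.7] tan -4.7 rad -3.7 0.013
1.17 False [ 7.7  2.3 -6.8] tan -5.7 rad -5.6 0.0129
15.45
```

Smooth so far; on to the stop.

```bash
python3 - <<'E'
from h import *
for th in (1.23,1.27,1.29,1.31,1.33,1.35):
    hit=ctrl.servo_line([*pin(th),Z],att(th),vel=.03,stop_force=12)
    f=observe();t=np.array([np.sin(r0-th),-np.cos(r0-th)]);v=f['ee_pos'][:2]-piv
    print(th,hit,f['ft_force'].round(1),'tan',round(f['ft_force'][:2]@t,1),round(f['finger_gap'],4),'act',round(r0-np.arctan2(v[1],v[0]),3))
    if hit or f['ft_force'][:2]@t<-13:break
ctrl.dwell(.4);f=observe();print(f['ft_force'],f['grasp_force'],f['clock'])
p,d=grab_frame('side');q,_=grab_frame('scene')
a=np.vstack([q[100:300,150:550],p[150:350,150:550]]);cv2.imwrite('pics/s4.png',cv2.resize(a[:,:,::-1],None,fx=1.5,fy=1.5))
E
```

```text
1.23 False [ 7.3  1.8 -8.1] tan -5.3 0.0125 act 1.215
1.27 False [ 7.   1.  -6.8] tan -5.3 0.0127 act 1.254
1.29 False [ 7.5  0.4 -8.3] tan -6.0 0.0127 act 1.272
1.31 False [ 8.4  1.6 -8.8] tan -5.8 0.0128 act 1.291
1.33 False [ 11.4  -0.5 -12.8] tan -9.5 0.0125 act 1.297
1.35 False [ 15.5  -4.4 -17.1] tan -15.0 0.013 act 1.301
[ 15.66958786  -4.09648048 -15.94049708] 40.03678785637021 17.4333
```

View pics/s4.png

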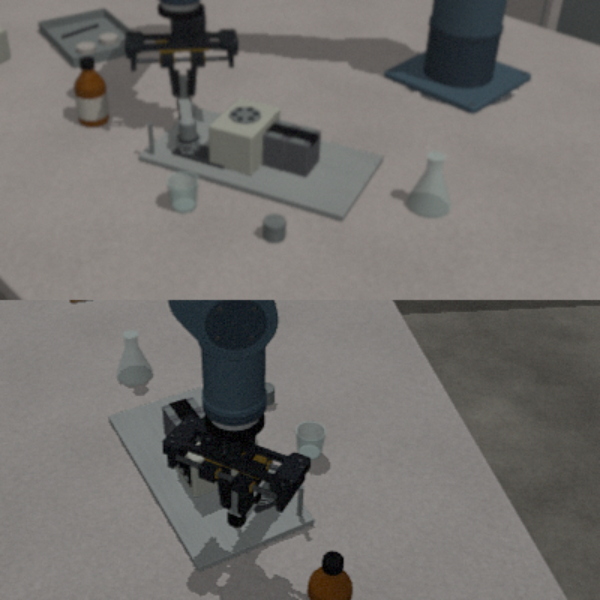

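The tangential force jumps at about 1.30 rad, so the arm is at its stop. In the scene view the cassettes are still joined (crop around 290,145), and the bottle, flask, beaker and weight have not moved.

```bash
python3 -c "
from station import *
print(ctrl.hand_in())"
```

```text
the job is handed in; nothing more can be done
None
```

I closed the loose cassette up flush against the fixed one and let go of it. I then swung the cage arm to its stop, where the gripper still holds it, and handed the job in at about 17.5 s; no verdict came back.

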